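# Run the loaded tube shuttle in and let it latch at the reading position

## Robot

A 7-joint arm with a two-finger parallel gripper is mounted at the origin on the work surface. World frame = base frame: x ahead of the robot, y to its left, z up, the work surface at z = 0. Lengths are in mm, angles in rad, forces in N, time in s.
With the tool pointing down it reaches from about 350 to 900 mm from the base axis. Payload 8.1 kg.
Tool frame: the origin (TCP) lies midway between the tips of the shut fingers; the grasp point (between the pads) lies 19 mm behind it; z points along the fingers, y is the line along which they close (so a half turn about z gives the same grasp; the last joint's range is limited). The gripper opens to 92 mm and grips with 3 to 60 N. Pads are 19 mm wide; open, the fingers measure 130 mm over their backs; the gripper's body (75 mm by 190 mm) begins 47 mm behind the grasp point.
Start: joints at [-1.235, 0.434, 0.025, 1.573, -0.012, 1.134, -0.075], TCP at [265.561, 565.79, 226.742] pointing down, gripper open.
Joint ranges: [-2.62, 2.62], [-0.44, 2.09], [-1.27, 1.32], [0.08, 2.57], [-1.32, 4.46], [0.12, 2], [-2.74, 2.74]. Speed limits (rad/s): [2.22, 2.22, 3.01, 3.01, 3.14, 3.14, 3.14].

## Interface

Orientations are given as a unit quaternion [w, x, y, z].
In Python, from cell import env gives the robot as it stands.
- The arm moves only by the tool apply_moves, never from a script. Its argument "targets" is a list that holds one entry, the list of rows, each a list of 7 numbers: the shift along the tool's x, y, z in normalised numbers (1 is 60 cm), then the turn, a rotation vector about the tool's x, y, z in a scale on which 1.0 is 4 rad, then the finger opening in cm, from 0 to 9.18. A call has 1 to 12 rows; each row is the pose to reach, as a shift and turn from the pose commanded when the call began, along the tool's axes at that moment; what a row does not reach only later rows make up. A row lasts 1/10 s, in which the tool goes at most 50 mm and 8.59 degrees, less where a joint would pass 70% of its speed; a pose out of reach is approached as far as the arm can. Shift and turn numbers lie between -1 and 1, and a call with a number outside is refused. A call with a gripper value outside its range is refused whole. The fingers move at their own pace and stop on an object; the grip force is fixed at half the most. Time passes only in rows, so rows that repeat a pose let the fingers close. It gives the time, the measured TCP pose, the force, the opening and the grip force at its end, in the units of the state.
- env.sense(): the state, without advancing time (a new reading comes with each control period).
- env.get_image(name): name is "scene" or "top"; returns the picture (420x560x3 uint8, red, green, blue); there is no depth.
- env.get_calibration(name): a dict with "camera_matrix" (3x3 intrinsics, pixels), "cam_to_world" (4x4, takes a point from camera to world coordinates). Camera axes: x right, y down, z forward; pixel columns grow to the right and rows downward; lengths in mm; the calibration is good to about 2 mm. A picture is of the moment at which its call begins. get_calibration takes no time and is no camera call.
- env.finish_job(): hands the job in; it is judged then, once.
The state is a dict: "clock": time; "q": joint angles; "dq": joint speeds; "joint_torque": joint torques, N m; "tcp_pos": TCP position; "orientation": TCP orientation; "ft_force": force on the tool from outside, world axes, zero at the start; "torque": the same for the moment, N m; "finger_gap": finger opening in mm; "grip_force": force on a finger pad.
Only numpy, scipy, OpenCV 4.12 (cv2) and the standard library are available. Lean on these libraries where they do the work, as an engineer would, in place of code of your own. Each camera call takes 0.05 s, during which the arm holds its last target. There are 200 camera calls.

## Task

Two identical spring-loaded tube shuttles stand on the lab bench. Push the one that holds the two tubes all the way in to its end stop, by its upright tab, then let go and draw back so that it springs back and latches on its stop pin at mid stroke. Only push: do not touch or lift the tubes, and leave the empty shuttle and the other things alone.

Things in the scene. Friction and masses are not known exactly. Their poses are not given: they have to be found in the camera images.
- reader_a: fixed bench tube reader: dark grey bed 280 x 100 mm, 12 mm thick, aluminium side rails (tops at 28 mm), grey end-stop block across its far end and grey reading head on its left side (y 50 to 64 mm), both 50 mm high. Origin: centre of its underside. +x: the direction its shuttle is pushed, towards the end stop; z up. Its shuttle carries the two tubes: the one to work
- tab_a (a point): centre of the near face of the loaded shuttle (on reader_a)'s upright push tab, 50 mm above the table; at rest 115 mm behind the reader's origin. Tab: aluminium, 50 mm wide (y), 8 mm thick (x), from 21 to 71 mm above the table, on a tongue 28 mm wide (top at 21 mm). x axis: push direction, into the tab; z up
- shuttle_a (a joint): the loaded shuttle's travel along its reader's +x, m: 0 = out, at rest; 0.030 = latched at mid stroke; 0.060 = all the way in on the end stop. Spring: pushes back with 2.3 N at 0, 5 N at 0.060; a damper adds 1 N at 50 mm/s. Aluminium plate 85 x 76 mm with a white two-hole tube holder (top 61 mm above the table), tongue and push tab behind
- pin_a (a joint): rise of reader_a's stop pin, m: 0 = held down under the shuttle's plate, 0.012 = up (top 24.5 mm above the table). Steel, 10 mm across, upright at x -10, y -26.5 mm from the reader's origin, beside the tongue. Springs up behind the plate once the shuttle is over 32 mm in; the shuttle, let go, returns onto it and stays at 0.030. Pressing it down frees the shuttle
- tube_1: a capped blood tube, 13 mm across, 82 mm tall with its 17 mm wide cap, standing loose in a hole of the shuttle of reader_a, 17 mm to the right (-y) of the middle. Origin: centre of its foot, 26 mm above the table; its top is 108 mm above the table. It stands 130 mm ahead of the near face of the push tab
- tube_2: a capped blood tube, 13 mm across, 82 mm tall with its 17 mm wide cap, standing loose in a hole of the shuttle of reader_a, 17 mm to the left (+y) of the middle. Origin: centre of its foot, 26 mm above the table; its top is 108 mm above the table. It stands 130 mm ahead of the near face of the push tab
- reader_b: fixed bench tube reader: dark grey bed 280 x 100 mm, 12 mm thick, aluminium side rails (tops at 28 mm), grey end-stop block across its far end and grey reading head on its left side (y 50 to 64 mm), both 50 mm high. Origin: centre of its underside. +x: the direction its shuttle is pushed, towards the end stop; z up. The same as reader_a, but its shuttle's holder is empty: to be left alone
- tab_b (a point): centre of the near face of the empty shuttle (on reader_b)'s upright push tab, 50 mm above the table; at rest 115 mm behind the reader's origin. Tab: aluminium, 50 mm wide (y), 8 mm thick (x), from 21 to 71 mm above the table, on a tongue 28 mm wide (top at 21 mm). x axis: push direction, into the tab; z up
- shuttle_b (a joint): the empty shuttle's travel along its reader's +x, m: 0 = out, at rest; 0.030 = latched at mid stroke; 0.060 = all the way in on the end stop. Spring: pushes back with 2.3 N at 0, 5 N at 0.060; a damper adds 1 N at 50 mm/s. It stays at 0
- rack: bystander: white tube rack with five purple-capped tubes, 200 x 70 mm, 88 mm high, standing loose on the table. Origin: centre of its underside, x along its length
- bottle: bystander: white reagent bottle, 50 mm across, 90 mm tall, standing loose between the two readers. Origin: centre of its underside
- pipette: bystander: white and blue pipette lying on the table to the right of the readers, 267 mm long along its y axis, 24 mm high. Origin: on the table under its middle

How it is judged (in metres and radians):
On the way, in this order (a step that is already met when the one before it is completed fails the run):
1. the loaded shuttle is pushed all the way in, to within 4 mm of its end stop (60 mm) (value of joint shuttle_a above 0.056 m), for 0.05 s.
2. it has come back and is latched on its raised stop pin at mid stroke (30 mm, give or take 4 mm) (value of joint shuttle_a between 0.026 and 0.034 m and value of joint pin_a above 0.008 m), for 0.2 s.
At the end, for the whole second after the job is handed in: the loaded shuttle rests at 30 mm of its stroke (26 to 34 mm) on its raised stop pin (up more than 8 mm); both tubes stand in it (lean under 0.25 rad, foot not raised by over 9 mm); the empty shuttle is out (under 5 mm); rack, bottle and pipette are within 25 mm of where they were (all of step 2 and velocity of joint shuttle_a between -0.005 and 0.005 m/s and value of joint shuttle_b below 0.005 m and angle between each of tube_1, tube_2's own z axis and vertical below 0.25 rad and z of each of tube_1, tube_2 in the frame of reader_a below 0.035 m and distance of each of rack, bottle, pipette from where it was at the start of the episode below 0.025 m); the robot touches nothing.
It fails at once if the robot touches one of the tubes (contact force between any of tube_1, tube_2 and the fingers above 0.5 N or contact force between any of tube_1, tube_2 and the arm above 0.5 N).
It fails at once if a tube is lifted in or out of the shuttle, or leans over (z of any of tube_1, tube_2 in the frame of reader_a above 0.045 m or angle between any of tube_1, tube_2's own z axis and vertical above 0.35 rad).
It fails at once if the empty shuttle is pushed (over 10 mm) (value of joint shuttle_b above 0.01 m).
It fails at once if the rack, the bottle or the pipette is shifted by over 25 mm (distance of any of rack, bottle, pipette from where it was at the start of the episode above 0.025 m).
It also fails if it takes over 40 s, if anything falls off the work surface, if the arm or the gripper's body presses on something with over 40 N, if the wrist force passes 120 N, or if a joint passes its speed limit or range.

## Working session

There is one attempt and no reset: what is moved stays moved. The work goes in short steps, Python scripts to look and compute and a tool call to move; the robot and the scene stay as the last step left them, time stands still between calls to the robot, and variables do not carry over. Pictures are saved under pics/ and viewed, at most 10 in all, crops included, and the job is handed in when it is done.

Besides the shell and the picture viewer there is one more tool, called after "Call:" as name(argument=value, ...) on one line, values as JSON. apply_moves: Moves the arm, as the interface text tells. Its arguments: {"type":"object","properties":{"targets":{"type":"array","items":{"type":"array","items":{"type":"array","items":{"type":"number"}}}}},"required":["targets"]}

```bash
mkdir -p pics; python3 - <<'E'
from cell import env
import cv2
for n in("scene","top"):
    im=env.get_image(n);cv2.imwrite(f"pics/{n}0.png",im[:,:,::-1])
    c=env.get_calibration(n);print(n,c["camera_matrix"],c["cam_to_world"])
s=env.sense();print(s["tcp_pos"],s["orientation"],s["ft_force"],s["finger_gap"],s["clock"])
E
```

```text
scene [[470.00835171   0.         279.82064214]
 [  0.         470.00835171 207.04709667]
 [  0.           0.           1.        ]] [[-8.07816339e-01  4.30472723e-01 -4.02648726e-01  1.10354086e+03]
 [ 5.89428011e-01  5.86805556e-01 -5.55188129e-01  6.67612550e+02]
 [-2.71683552e-03 -6.85822480e-01 -7.27763798e-01  9.30699044e+02]
 [ 0.00000000e+00  0.00000000e+00  0.00000000e+00  1.00000000e+00]]
top [[430.60996527   0.         283.20424682]
 [  0.         430.60996527 204.86345569]
 [  0.           0.           1.        ]] [[-1.34123326e-02 -9.97866834e-01  6.38896702e-02  5.14396037e+02]
 [-9.99898860e-01  1.30824859e-02 -5.57832480e-03 -8.19249183e-01]
 [ 4.73058960e-03 -6.39580268e-02 -9.97941377e-01  1.17984446e+03]
 [ 0.00000000e+00  0.00000000e+00  0.00000000e+00  1.00000000e+00]]
[265.40416328 565.33461239 226.03264367] [-8.19423416e-05  2.17672792e-01  9.76021534e-01 -7.17004071e-04] [-0.09530988  0.2520028   0.16088044] 91.86689858072667 0.1
```

View pics/scene0.png

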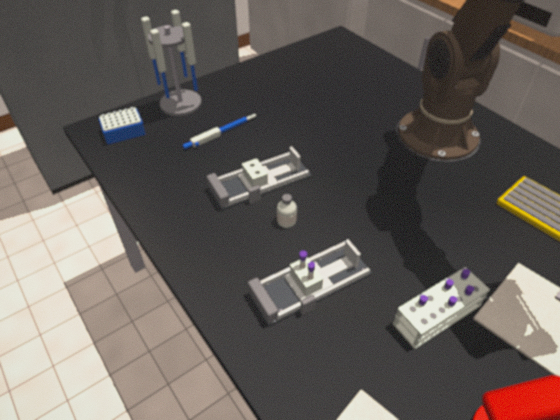

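View pics/top0.png

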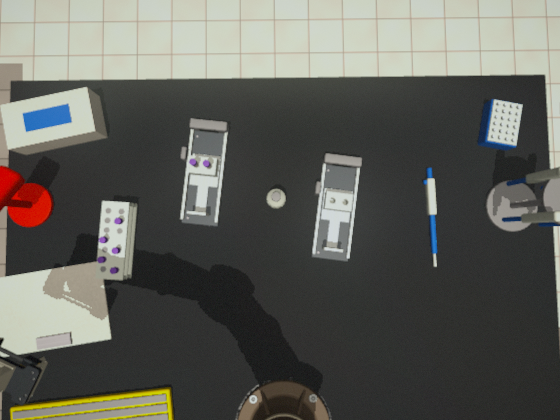

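The scene picture shows the loaded shuttle in the nearer reader, with purple caps near (303,255) and (311,266). In the top picture the same reader is at about (204,172), its tab near (200,212), and the end stop is at the far (upper) end. I'll enlarge both.

```bash
python3 - <<'E'
import cv2
a=cv2.imread("pics/top0.png")[110:235,150:260];cv2.imwrite("pics/tc.png",cv2.resize(a,None,fx=4.8,fy=4.8,interpolation=cv2.INTER_CUBIC))
a=cv2.imread("pics/scene0.png")[230:330,240:380];cv2.imwrite("pics/sc.png",cv2.resize(a,None,fx=5,fy=5,interpolation=cv2.INTER_CUBIC))
E
```

```text
(no output)
```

View pics/tc.png

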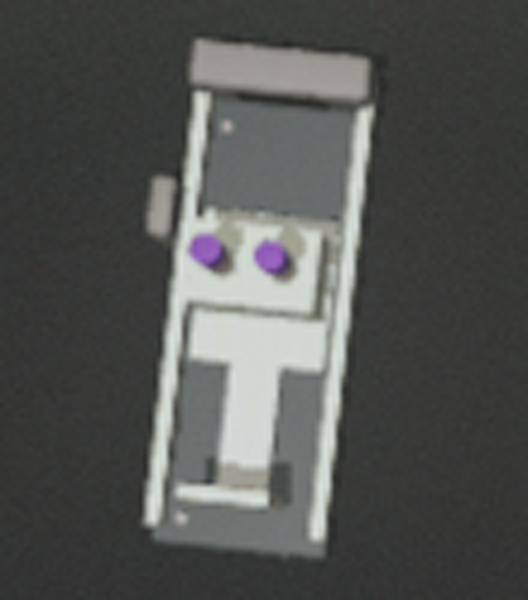

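View pics/sc.png

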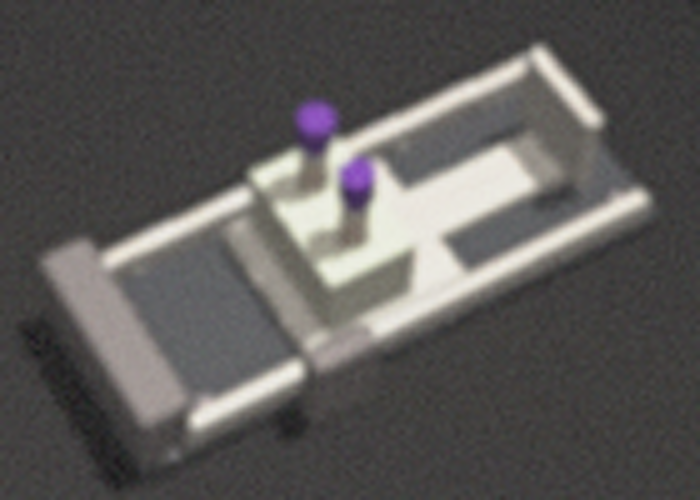

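```bash
cat >h.py <<'E'
import numpy as np
from cell import env
def ray(n,px,z):
    c=env.get_calibration(n);K=c["camera_matrix"];T=c["cam_to_world"]
    d=T[:3,:3]@np.linalg.solve(K,[px[0],px[1],1]);o=T[:3,3]
    return (o+d*(z-o[2])/d[2])[:2]
tc=lambda p,z:ray("top",((p[0]+.5)/4.8-.5+150,(p[1]+.5)/4.8-.5+110),z)
sc=lambda p,z:ray("scene",((p[0]+.5)/5-.5+240,(p[1]+.5)/5-.5+230),z)
E
python3 - <<'E'
from h import *
for nm,f,p,z in [("tabL",tc,(176,500),71),("tabR",tc,(268,507),71),("capL",tc,(208,247),108),("capR",tc,(272,256),108),
 ("railL",tc,(152,525),28),("railR",tc,(318,541),28),("stopL",tc,(195,38),50),("stopR",tc,(371,56),50),("bedL",tc,(153,543),12),("bedR",tc,(326,557),12),
 ("s tabR",sc,(538,45),71),("s tabL",sc,(602,122),71),("s capR",sc,(317,115),108),("s capL",sc,(357,172),108),("s railL",sc,(650,200),28)]:
    print(nm,f(p,z).round(1))
E
```

```text
tabL [565.7 242.8]
tabR [561.3 193.5]
capL [696.1 218.1]
capR [690.9 184.7]
railL [553.9 265.6]
railR [543.8 173.3]
stopL [822.9 237.1]
stopR [811.5 139.7]
bedL [544.3 268.7]
bedR [535.1 171.2]
s tabR [559.9 188.7]
s tabL [566.8 240.3]
s capR [688.5 181.6]
s capL [693.7 216.2]
s railL [553.2 266.1]
```

Measured in world axes, the tab's near face is at about (563.4, 216.5) and the push direction is −6.5°. The reader length (279 mm) and the tab-to-cap distance (130 mm) both agree with the given sizes. Next I move above a point 50 mm behind the tab, with the fingers shut and their line turned parallel to the tab.

Careful with the scale: shifts go in shares of 60 cm and turns go in shares of 4 rad. That gives: -37.1 cm is -0.6183, -35.5 cm is -0.5917, -0.325 rad is -0.0813.

Call:
apply_moves(targets=[[[-0.0667,-0.0367,0,0,0,-0.025,0],[-0.1333,-0.0733,0,0,0,-0.05,0],[-0.2,-0.1117,0,0,0,-0.0813,0],[-0.2667,-0.1483,0,0,0,-0.0813,0],[-0.3333,-0.185,0,0,0,-0.0813,0],[-0.4,-0.2217,0,0,0,-0.0813,0],[-0.4667,-0.2583,0,0,0,-0.0813,0],[-0.5333,-0.2967,0,0,0,-0.0813,0],[-0.5917,-0.3283,0,0,0,-0.0813,0],[-0.6183,-0.3433,0,0,0,-0.0813,0],[-0.6183,-0.3433,0,0,0,-0.0813,0],[-0.6183,-0.3433,0,0,0,-0.0813,0]]])

```text
clock: 1.3
tcp_pos: [513.5, 221.8, 226.4]
orientation: [-0.0, 0.057, 0.998, 0.0]
ft_force: [0.4, 0.9, -1.0]
finger_gap: 2.1
grip_force: 0.0
```

Converted, 18 cm is 0.3, 17 cm is 0.2833.

Call:
apply_moves(targets=[[[0,0,0.0667,0,0,0,0],[0,0,0.1333,0,0,0,0],[0,0,0.2,0,0,0,0],[0,0,0.25,0,0,0,0],[0,0,0.2833,0,0,0,0],[0,0,0.3,0,0,0,0],[0,0,0.3,0,0,0,0],[0,0,0.3,0,0,0,0]]])

```text
clock: 2.1
tcp_pos: [514.0, 222.6, 47.5]
orientation: [0.0, 0.056, 0.998, 0.0]
ft_force: [-0.2, -0.3, -0.4]
finger_gap: 0.6
grip_force: 0.0
```

```bash
python3 - <<'E'
from cell import env
import cv2
a=env.get_image("scene")[180:340,220:420,::-1];cv2.imwrite("pics/s2.png",cv2.resize(a,None,fx=3.5,fy=3.5,interpolation=cv2.INTER_CUBIC))
s=env.sense();print(s["tcp_pos"],s["orientation"],s["ft_force"])
E
```

```text
[514.41321118 222.54528452  47.88426556] [7.16234744e-04 5.65781292e-02 9.98397751e-01 5.76327502e-04] [ 0.72018644 -0.15883356  0.56916168]
```

View pics/s2.png

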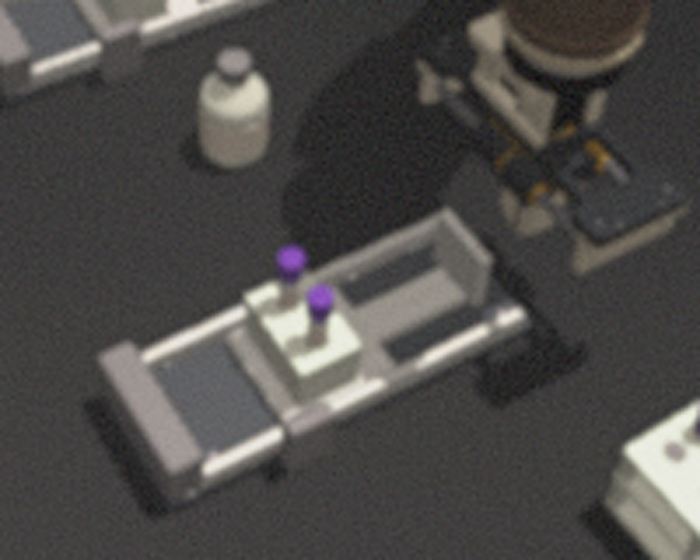

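The gripper stands behind the tab, near (520,210) in the crop, lined up with it and clear of everything. I'll approach until just before contact, then push slowly.

Converted, -5.4 cm is -0.09, -5.1 cm is -0.085.

Call:
apply_moves(targets=[[[-0.0167,0,0,0,0,0,0],[-0.0333,0,0,0,0,0,0],[-0.0433,0,0,0,0,0,0],[-0.05,0,0,0,0,0,0],[-0.055,0,0,0,0,0,0],[-0.06,0,0,0,0,0,0],[-0.065,0,0,0,0,0,0],[-0.07,0,0,0,0,0,0],[-0.075,0,0,0,0,0,0],[-0.08,0,0,0,0,0,0],[-0.085,0,0,0,0,0,0],[-0.09,0,0,0,0,0,0]]])

```text
clock: 3.35
tcp_pos: [567.4, 215.5, 46.7]
orientation: [-0.0, 0.057, 0.998, -0.0]
ft_force: [-5.8, 0.5, 1.4]
finger_gap: 0.4
grip_force: 2.2
```

Converted, -3.6 cm is -0.06, -3.3 cm is -0.055.

Call:
apply_moves(targets=[[[-0.005,0,0,0,0,0,0],[-0.01,0,0,0,0,0,0],[-0.015,0,0,0,0,0,0],[-0.02,0,0,0,0,0,0],[-0.025,0,0,0,0,0,0],[-0.03,0,0,0,0,0,0],[-0.035,0,0,0,0,0,0],[-0.04,0,0,0,0,0,0],[-0.045,0,0,0,0,0,0],[-0.05,0,0,0,0,0,0],[-0.055,0,0,0,0,0,0],[-0.06,0,0,0,0,0,0]]])

```text
clock: 4.55
tcp_pos: [603.4, 211.3, 46.7]
orientation: [-0.0, 0.057, 0.998, -0.0]
ft_force: [-4.3, 0.6, 2.7]
finger_gap: 0.4
grip_force: 2.7
```

Converted, -0.7 cm is -0.0117, -0.6 cm is -0.01.

Call:
apply_moves(targets=[[[-0.0033,0,0,0,0,0,0],[-0.0067,0,0,0,0,0,0],[-0.01,0,0,0,0,0,0],[-0.0117,0,0,0,0,0,0]]])

```text
clock: 4.95
tcp_pos: [610.3, 210.5, 46.7]
orientation: [-0.0, 0.057, 0.998, -0.0]
ft_force: [-5.2, -0.5, 1.6]
finger_gap: 0.4
grip_force: 2.6
```

Not at the stop yet. I'll go on in small steps until the force rises.

Converted, -0.3 cm is -0.005, -0.2 cm is -0.0033.

Call:
apply_moves(targets=[[[-0.0017,0,0,0,0,0,0],[-0.0033,0,0,0,0,0,0],[-0.005,0,0,0,0,0,0],[-0.005,0,0,0,0,0,0]]])

```text
clock: 5.35
tcp_pos: [613.3, 210.2, 46.7]
orientation: [-0.0, 0.057, 0.998, -0.0]
ft_force: [-4.0, 0.4, 1.0]
finger_gap: 0.8
grip_force: 2.3
```

Converted, -0.3 cm is -0.005, -0.2 cm is -0.0033.

Call:
apply_moves(targets=[[[-0.0017,0,0,0,0,0,0],[-0.0033,0,0,0,0,0,0],[-0.005,0,0,0,0,0,0],[-0.005,0,0,0,0,0,0]]])

```text
clock: 5.75
tcp_pos: [613.6, 210.2, 46.6]
orientation: [-0.002, 0.057, 0.998, -0.0]
ft_force: [-13.3, -1.0, 10.1]
finger_gap: 0.6
grip_force: 7.2
```

The end stop is reached: the force has jumped to 13 N and the tool has stopped. Now I draw back gently, so the shuttle follows the fingers onto its pin.

Converted, 5 cm is 0.0833, 4.2 cm is 0.07.

Call:
apply_moves(targets=[[[0,0,0,0,0,0,0],[0.0067,0,0,0,0,0,0],[0.0133,0,0,0,0,0,0],[0.02,0,0,0,0,0,0],[0.0267,0,0,0,0,0,0],[0.0333,0,0,0,0,0,0],[0.04,0,0,0,0,0,0],[0.0467,0,0,0,0,0,0],[0.0533,0,0,0,0,0,0],[0.06,0,0,0,0,0,0],[0.07,0,0,0,0,0,0],[0.0833,0,0,0,0,0,0]]])

```text
clock: 6.95
tcp_pos: [567.0, 215.8, 47.1]
orientation: [0.001, 0.057, 0.998, 0.0]
ft_force: [-1.1, 0.5, 0.5]
finger_gap: 0.5
grip_force: 0.0
```

Converted, 8 cm is 0.1333, 6 cm is 0.1.

Call:
apply_moves(targets=[[[0.0333,0,0,0,0,0,0],[0.0667,0,0,0,0,0,0],[0.1,0,0,0,0,0,0],[0.1333,0,0,0,0,0,0],[0.1333,0,0,0,0,0,0],[0.1333,0,0,0,0,0,0]]])

```text
clock: 7.55
tcp_pos: [487.2, 225.1, 47.1]
orientation: [0.001, 0.057, 0.998, 0.0]
ft_force: [-0.5, -0.8, -0.2]
finger_gap: 0.9
grip_force: 0.0
```

```bash
python3 - <<'E'
from cell import env
import cv2
a=env.get_image("scene")[180:340,220:420,::-1];cv2.imwrite("pics/s3.png",cv2.resize(a,None,fx=3.5,fy=3.5,interpolation=cv2.INTER_CUBIC))
a=env.get_image("top")[110:235,150:260,::-1];cv2.imwrite("pics/t3.png",cv2.resize(a,None,fx=4.8,fy=4.8,interpolation=cv2.INTER_CUBIC))
s=env.sense();print(s["tcp_pos"],s["ft_force"])
E
```

```text
[488.04586949 224.77708062  47.03250153] [ 0.60876348 -0.53965334 -0.26058206]
```

View pics/s3.png

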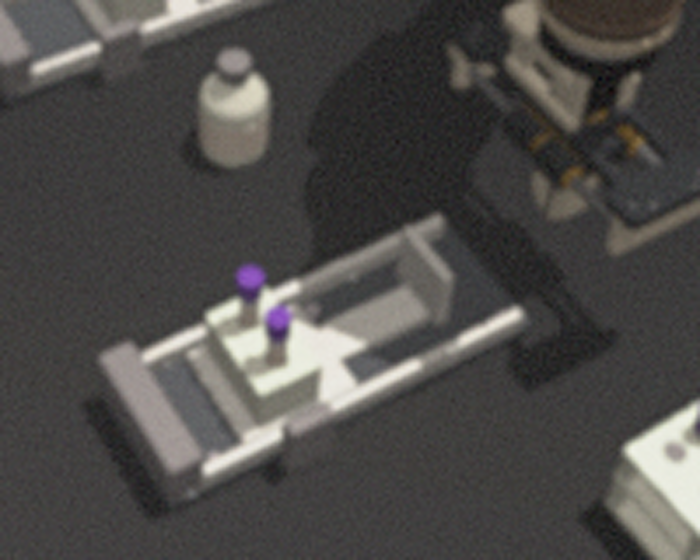

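View pics/t3.png

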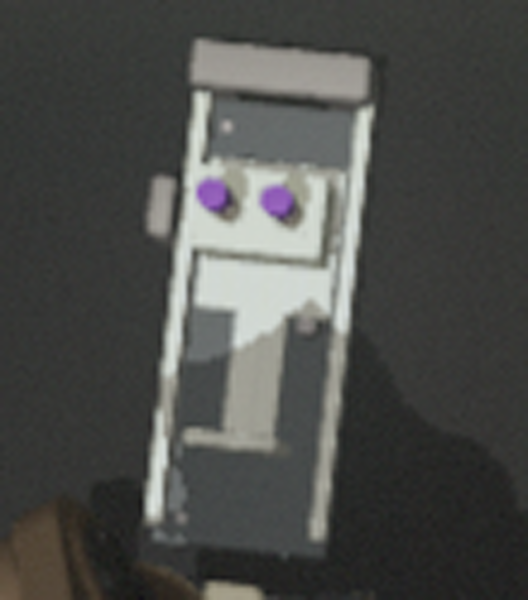

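The shuttle is resting about 30 mm in: the tab edge moved from row 500 to 444 in the top crop. The pin is up behind the plate at (308,317), both tubes are upright, and the gripper is clear.

```bash
python3 -c "
from cell import env
print(env.finish_job())"
```

```text
the job is handed in; nothing more can be done
None
```

I pushed the loaded shuttle to its end stop and let it spring back. In the last pictures it rests latched on its raised pin at about 30 mm, with both tubes upright and the gripper clear. The job is handed in, but no verdict came back.

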